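# Take the flat battery pack out of a portable indicator and put it on charge

## Task

The battery pack of the portable indicator is flat. Squeeze the orange snap tab of its battery cover inwards and, keeping it pressed, lift the cover off and lay it flat on the worktop; then lift the blue pack out and set it fully down in the charging cradle, its brass contacts towards the cradle's contact block. Set things down rather than dropping them, and do not disturb the other things on the worktop.

Things in the scene. Friction and masses are not known exactly. Their poses are not given: they have to be found in the camera images.
- indicator: Grey portable indicator with black rubber corners, lying on its face; it does not move. 46 mm high, flat upper face. Origin below the centre of its battery bay, y along its length: the housing reaches 81 mm to -y, 125 mm to +y (two socket noses 10 mm more), 54 mm to each side in x.
- bay (a point): Centre of the indicator's bay opening, level with its upper face (46 mm above the worktop); z up, axes as the indicator. The opening is 56 mm in x and 100 mm in y; its edges at x = -28 and +28 mm are lips 4 mm thick. The bay floor lies 16 mm below this point.
- cover_center (a point): Centre of the battery cover, a loose black hood 62 (x) x 106 (y) x 32 mm high, 82 g, standing over the bay. Its centre is 16 mm above its lower edge. The orange snap tab is in the middle of its -x side. It lifts only with the tab pressed in. Laid on the worktop it stands level on its feet, lower edge 8 mm up, centre 24 mm up.
- hook_side (a point): Middle of the cover's vertical, ribbed +x side, opposite the tab and level with it, 31 mm from the cover's centre plane. Two fixed hooks below this side, 30 mm to each side in y, reach 8 mm under the lower edge and catch 2 mm under the bay's lip: they come free when the cover, tab fully in, is drawn 2.5 to 5.5 mm to -x, or when the tab side is swung up first.
- tab_pad (a point): Middle of the orange tab's thumb pad, 36 (y) x 23 mm high, spanning 4 to 27 mm above the cover's lower edge, 32.5 mm from its centre plane. Below it runs a flange 3 mm high; behind it the hood is set back, so a finger can follow. Fingers closed on tab and hook side push the tab home and, if exactly centred on the cover, draw it 4 mm to -x; drawn so far, it lifts straight up.
- snap_tab (a joint): How far the snap tab is pressed in, m: 0 = sprung out (its nose catches 2 mm under the bay's lip), 0.008 = fully in, at its stop. It springs back when let go; 2.5 N start it, 7.5 N hold it fully in.
- pack_center (a point): Centre of the blue battery pack, a loose block 32 (x) x 84 (y) x 36 mm high, about 190 g, brass contacts at its +y end. In the bay its axes agree with the bay's and its centre is 2 mm above the indicator's upper face: it stands 20 mm proud once the cover is off, with a 12 mm wide gap beside it in x, then the flat upper face.
- pack_contacts (a point): Middle of the pack's +y end face, with its brass contacts, which show on its top there too; 42 mm from the pack's centre.
- pocket (a point): Centre of the floor of the grey charging cradle's pocket, 12 mm above the worktop; the cradle does not move. Pocket 37 (x) x 89 mm (y), rim 14 mm above its floor. Beyond its +y end stands the contact block, 28 mm above the floor, with brass contacts and two lamps. A seated pack has its centre 18 mm above this point, its contacts at +y. Cradle 74 x 150 mm.
- battery_cover: The same battery cover; origin at the centre of its lower edge.
- battery_pack: The same battery pack; origin at the centre of its underside.
- screwdriver: Small screwdriver with a blue handle lying on the worktop, 169 mm long, a bystander; origin at the centre of its underside.
- pliers: Red-handled pliers lying on the worktop, 149 mm long, a bystander; origin at the centre of its underside.
Mind the look-alikes: they are no part of the job. What is shaped like the battery_cover but green is not meant.

How it is judged (in metres and radians):
On the way, in this order (a step that is already met when the one before it is completed fails the run):
1. the snap tab is pressed in while the cover is still on the bay (value of joint snap_tab above 0.002 m and z of cover_center in the frame of bay below 0.027 m), for 0.1 s.
2. the cover is lifted off, clear of the bay, with the pack left in it (z of cover_center in the frame of bay above 0.04 m and distance between pack_center and bay below 0.015 m), for 0.1 s.
At the end, for the whole second after the job is handed in: The pack rests in the cradle's pocket (centre at most 22 mm above its floor, within 6 mm of the pocket's centre, tilt under 0.08 rad), contacts at the contact-block end; the cover lies flat on the worktop (either way up, within 0.2 rad, centre below 45 mm); both at rest (height (world z) of cover_center below 0.045 m and (angle between cover_center's own z axis and vertical below 0.2 rad or angle between cover_center's own z axis and vertical above 2.94 rad) and z of pack_center in the frame of pocket below 0.022 m and horizontal distance between pack_center and pocket below 0.006 m and y of pack_contacts in the frame of pocket above 0.03 m and angle between pack_center's own z axis and vertical below 0.08 rad and linear speed of each of battery_pack, battery_cover below 0.02 m/s); the robot touches nothing.
It fails at once if the cover is dropped (falls free faster than 0.7 m/s) (linear speed of battery_cover above 0.7 m/s and contact force between battery_cover and the fingers below 0.05 N).
It fails at once if the pack is dropped (falls free faster than 0.7 m/s) (linear speed of battery_pack above 0.7 m/s and contact force between battery_pack and the fingers below 0.05 N).
It fails at once if a bystander is pushed more than 30 mm (distance of any of screwdriver, pliers from where it was at the start of the episode above 0.03 m).
It also fails if it takes over 51 s, if anything falls off the work surface, if the arm or the gripper's body presses on something with over 40 N, if the wrist force passes 120 N, or if a joint passes its speed limit or range.

## Robot

A 6-joint arm with a two-finger parallel gripper is mounted at the origin on a cart in front of the work surface, level with it; the furniture and walls round the work are solid. World frame = base frame: x ahead of the robot, y to its left, z up, the work surface at z = 0. Lengths are in m, angles in degrees, forces in N, time in s.
With the tool pointing down it reaches from about 0.4 to 0.825 m from the base axis. Payload 7 kg.
Tool frame: the origin (TCP) lies midway between the tips of the shut fingers; the grasp point (between the pads) lies 19 mm behind it; y points along the fingers, z is the direction in which the jaws open and shut, and the axes are right-handed (so a half turn about y gives the same grasp; the last joint's range is limited). The gripper opens to 88 mm and grips with 3 to 60 N. Pads are 19 mm wide; open, the fingers measure 130 mm over their backs; the gripper's body (78 mm by 193 mm) begins 47 mm behind the grasp point.
Start: joints at [-48.81, 20.546, 0.682, 0, -70.136, -16.507], TCP at [0.282, -0.613, 0.227] pointing down, gripper open.
Joint ranges: [-176.03, 176.03], [-82.01, 121.73], [-58.28, 71.71], [-173.87, 95.51], [-174.79, -0.11], [-173.66, 173.66]. Speed limits (degrees/s): [136.94, 136.94, 172.46, 180, 180, 180].

## Interface

Orientations are given as [roll, pitch, yaw] about the fixed x, y, z axes, in that order (R = Rz(yaw) Ry(pitch) Rx(roll)).
In Python, from plant import ctrl gives the robot as it stands.
- The arm moves only by the tool step_arm, never from a script. Its argument "rows" is a list that holds one entry, the list of rows, each a list of 7 numbers: the gripper command: -1 is shut, 1 is fully open, values between are in proportion, then the shift along the world's x, y, z in cm, then the turn, a rotation vector about the world's x, y, z in degrees. In form: [[[fingers, tx, ty, tz, rx, ry, rz], ...]]. A call has 1 to 12 rows; each row shifts and turns the commanded pose from where the row before left it; what a row does not reach is not made up. A row lasts 1/8 s, in which the tool goes at most 62.5 mm and 10.7 degrees, less where a joint would pass 70% of its speed; a pose out of reach is approached as far as the arm can. A call is refused whole if a number of a shift passes 6.25 or a number of a turn 10.7, either way. A call with a gripper value outside its range is refused whole. The fingers move at their own pace and stop on an object; the grip force is fixed at half the most. Time passes only in rows, so rows that do not move let the fingers close. It gives the time, the measured TCP pose, the force and the opening at its end, in the units of the state.
- ctrl.get_obs(): the state, without advancing time (a new reading comes with each control period).
- ctrl.snapshot(name): name is "side" or "top" or "wrist"; returns the picture (420x560x3 uint8, blue, green, red); there is no depth.
- ctrl.camera_params(name): a dict with "vertical_fov" (degrees; the focal length in pixels is half the picture's height over the tangent of half this angle, whatever the lens; pixels are square), "cx", "cy" (the principal point, pixels), "k1" (the pictures are not rectified: a ray, as slopes to the right and down, at radius r is drawn at 1 + k1 r^2 times it, then the intrinsics apply), "rvec" (rotation vector, rad) and "tvec" (3), from world to camera coordinates, as OpenCV has them. Camera axes: x right, y down, z forward; pixel columns grow to the right and rows downward; lengths in m; the calibration is good to about 2 mm. A picture is of the moment at which its call begins: read the wrist's pose just before it. camera_params takes no time and is no camera call; for the wrist camera it gives the pose at the moment of the call.
- ctrl.close_job(): hands the job in, once; it reports no verdict.
The state is a dict: "clock": time; "joint_pos": joint angles; "qvel": joint speeds; "tau": joint torques, N m; "tool_pos": TCP position; "orientation": TCP orientation; "force": force on the tool from outside, world axes, zero at the start; "moment": the same for the moment, N m; "opening": finger opening in m.
Only numpy, scipy, OpenCV 4.12 (cv2) and the standard library are available. Lean on these libraries where they do the work, as an engineer would, in place of code of your own. Each camera call takes 0.05 s, during which the arm holds its last target. There are 200 camera calls.

## Working session

There is one attempt and no reset: what is moved stays moved. The work goes in short steps, Python scripts to look and compute and a tool call to move; the robot and the scene stay as the last step left them, time stands still between calls to the robot, and variables do not carry over. Pictures are saved under pics/ and viewed, about 8 in all and at most 12, crops included, and the job is handed in when it is done.

Besides the shell and the picture viewer there is one more tool, called by a JSON object that holds its "op" and its "data". step_arm: Moves the arm, as the interface text tells. Its arguments: {"type":"object","properties":{"rows":{"type":"array"}},"required":["rows"]}

```bash
mkdir -p pics; ls; cat > h.py <<'E'
import numpy as np, cv2
from plant import ctrl
def cam(n):
    p=ctrl.camera_params(n); f=210/np.tan(np.radians(p['vertical_fov']/2))
    R=cv2.Rodrigues(np.array(p['rvec'],float))[0]; t=np.array(p['tvec'],float).ravel()
    return dict(f=f,cx=p['cx'],cy=p['cy'],k1=p['k1'],R=R,t=t)
def ray(c,uv):
    K=np.array([[c['f'],0,c['cx']],[0,c['f'],c['cy']],[0,0,1.]])
    x,y=cv2.undistortPoints(np.array([[uv]],float),K,np.array([c['k1'],0,0,0.]))[0,0]
    return -c['R'].T@c['t'], c['R'].T@np.array([x,y,1])
def onz(c,uv,z):
    o,d=ray(c,uv); return o+d*(z-o[2])/d[2]
def proj(c,P):
    K=np.array([[c['f'],0,c['cx']],[0,c['f'],c['cy']],[0,0,1.]])
    return cv2.projectPoints(np.array([P],float),cv2.Rodrigues(c['R'])[0],c['t'],K,np.array([c['k1'],0,0,0.]))[0].reshape(-1,2)
E
python3 - <<'E'
from h import *
for n in('top','side'):
    cv2.imwrite(f'pics/{n}0.png',ctrl.snapshot(n)); c=cam(n); print(n,c['f'],c['k1'],-c['R'].T@c['t'])
print(ctrl.get_obs())
E
```

```text
pics
top 518.1256909078185 -0.1281073451170802 [0.2227013  0.0211372  1.49335707]
side 476.99724506979777 -0.0005962862932923832 [-0.50100388 -0.01670551  0.69420605]
{'clock': 0.1, 'joint_pos': array([-4.88096166e+01,  2.05867250e+01,  6.39928156e-01, -1.81081367e-02,
       -7.01349895e+01, -1.65061343e+01]), 'qvel': array([-0.04654159, -0.15976609,  0.15318662, -0.01544734,  0.09047549,
       -0.01030809]), 'tau': array([-1.95086592e-03, -5.84162986e+01,  2.93753725e+01,  7.01541424e+00,
        1.02501560e-02, -3.20630375e-05]), 'tool_pos': array([ 0.28168625, -0.61294606,  0.22572892]), 'orientation': array([-8.99167470e+01,  6.91690376e-03,  2.46780887e+01]), 'force': array([-0.4181668 ,  0.02581982,  0.63780676]), 'moment': array([ 0.00392432,  0.00249115, -0.04378148]), 'opening': 0.08789048754329999}
```

View pics/top0.png

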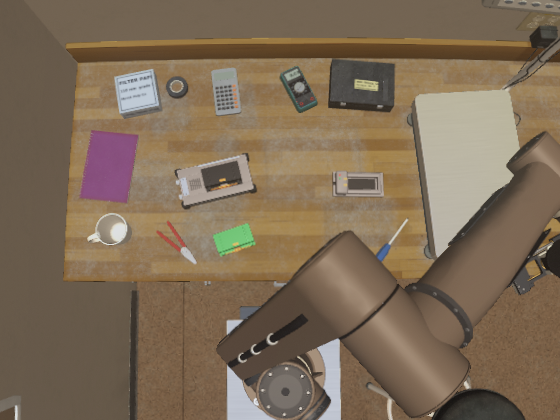

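View pics/side0.png

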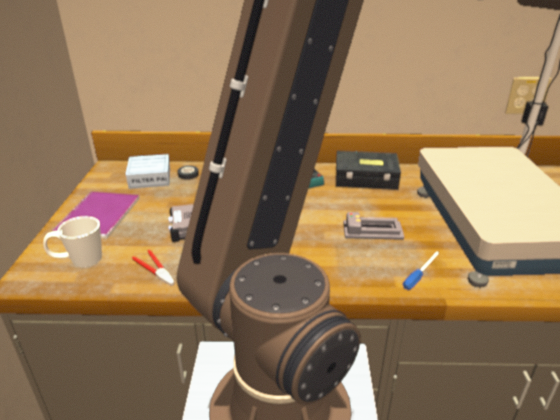

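The top view shows the indicator near (216,180) with a dark cover and orange tab below it. The cradle is near (358,184) with its contact block on the left, and the green decoy is at (235,240). The pliers are at (180,245) and the screwdriver at (392,240). I'll enlarge the two work areas.

```bash
python3 - <<'E'
from h import *
im=cv2.imread('pics/top0.png'); c=cam('top')
a=cv2.resize(im[140:220,165:265],None,fx=8,fy=8,interpolation=cv2.INTER_CUBIC)[:,:]
b=cv2.resize(im[160:205,322:392],None,fx=8,fy=8,interpolation=cv2.INTER_CUBIC)
a=cv2.resize(a,(600,480)); 
cv2.imwrite('pics/crop0.png',np.vstack([cv2.resize(im[145:215,165:265],(800,560)) ])[:560])
cv2.imwrite('pics/crop1.png',b)
hsv=cv2.cvtColor(im,cv2.COLOR_BGR2HSV)
for name,box in(('ind',(145,165,215,265)),):
    y0,x0,y1,x1=box; h=hsv[y0:y1,x0:x1]
    m=(cv2.inRange(h,(5,170,150),(20,255,255)))
    n,l,s,ce=cv2.connectedComponentsWithStats(m)
    for i in range(1,n):
        if s[i,4]>5: print(s[i],ce[i]+[x0,y0],onz(c,ce[i]+[x0,y0],.06))
for uv in((216,180),(358,184),(235,240),(180,245),(392,240)): print(uv,onz(c,uv,.03))
E
```

```text
(216, 180) [0.54654474 0.18869046 0.03      ]
(358, 184) [ 0.53092326 -0.22238739  0.03      ]
(235, 240) [0.37204673 0.13306771 0.03      ]
(180, 245) [0.35901037 0.28946914 0.03      ]
(392, 240) [ 0.36684519 -0.31433445  0.03      ]
```

View pics/crop0.png

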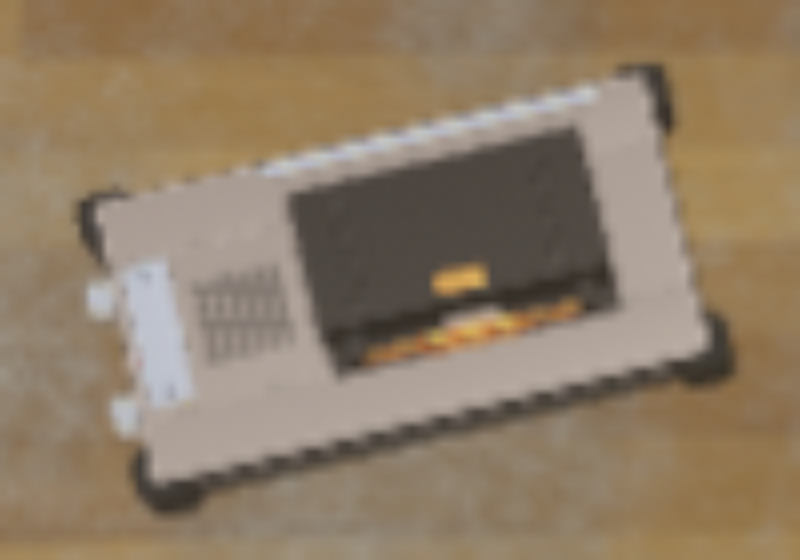

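```bash
python3 - <<'E'
from h import *
c=cam('top')
p=lambda u,v,z:onz(c,(165+u/8,145+v/8),z)
A,B=p(290,195,.078),p(575,128,.078); d=A-B; yaw=np.degrees(np.arctan2(-d[0],d[1])); X=np.array([np.cos(np.radians(yaw)),np.sin(np.radians(yaw)),0])
print('len',np.linalg.norm(d),'yaw',yaw,'ctr',(A+B)/2-.031*X)
C,D=p(335,375,.046),p(618,305,.046); print('low edge',np.linalg.norm(C-D),(C+D)/2+.031*X)
# cradle
im=cv2.imread('pics/top0.png')
E
```

```text
len 0.10283292624060841 yaw 12.999645829049294 ctr [0.54830806 0.16807311 0.078     ]
low edge 0.10382514964739821 [0.55107298 0.16908315 0.046     ]
```

View pics/crop1.png

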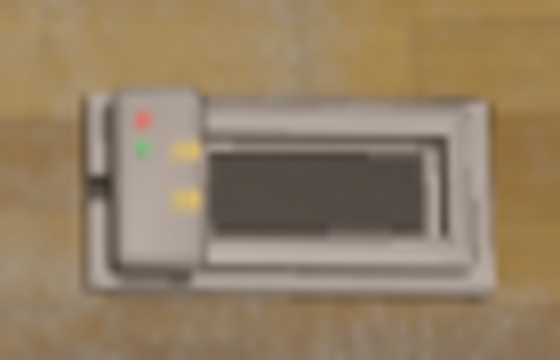

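{"op": "step_arm", "data": {"rows": [[[1,1.7,5,0.2,0,0,6],[1,1.7,5,0.2,0,0,6],[1,1.7,5,0.2,0,0,6],[1,1.7,5,0.2,0,0,6],[1,1.7,5,0.2,0,0,6],[1,1.7,5,0.2,0,0,6],[1,1.7,5,0.2,0,0,6],[1,1.7,5,0.2,0,0,6],[1,1.7,5,0.2,0,0,6],[1,1.7,5,0.2,0,0,6],[1,1.7,5,0.2,0,0,6],[1,1.7,5,0.2,0,0,6]]]}}

```text
clock: 1.6
tool_pos: [0.4859, -0.0115, 0.2506]
orientation: [-90.0, -0.0, 96.9]
force: [0.8, -0.1, -0.2]
opening: 0.0875
```

{"op": "step_arm", "data": {"rows": [[[1,1.5,4.5,0,0,0,2],[1,1.5,4.5,0,0,0,2],[1,1.5,4.5,0,0,0,2],[1,1.2,4.5,0,0,0,0],[1,0,0,0,0,0,0]]]}}

```text
clock: 2.22
tool_pos: [0.5431, 0.1692, 0.2494]
orientation: [-89.9, 0.0, 102.8]
force: [-0.3, -0.1, -0.1]
opening: 0.0877
```

```bash
python3 - <<'E'
from h import *
o=ctrl.get_obs(); print(o['clock'],o['tool_pos'],o['orientation'],o['force'])
c=cam('wrist'); np.save('w1.npy',c,allow_pickle=True)
cv2.imwrite('pics/w1.png',ctrl.snapshot('wrist')); print(-c['R'].T@c['t'],c['R'][2])
E
```

```text
2.225 [0.54313768 0.16922318 0.24941496] [-8.99161753e+01  2.33733287e-02  1.02828709e+02] [-0.31649309 -0.1233589  -0.13342338]
[0.55926834 0.09530371 0.40728976] [-0.06456694  0.27519166 -0.95921878]
```

View pics/w1.png

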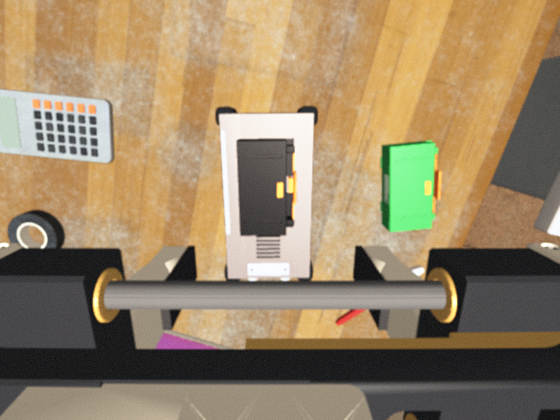

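The wrist view shows the cover at (238–293, 138–236) in line with the image. The orange tab is on the right at (292,187), the green decoy on the far right. I'll extract its edges precisely.

```bash
python3 - <<'E'
from h import *
c=np.load('w1.npy',allow_pickle=True).item(); im=cv2.imread('pics/w1.png'); g=cv2.cvtColor(im,cv2.COLOR_BGR2GRAY); hsv=cv2.cvtColor(im,cv2.COLOR_BGR2HSV)
print(c['f'],c['k1'])
m=((g<75)*255).astype(np.uint8); m[:128]=0;m[240:]=0;m[:,:232]=0;m[:,305:]=0
n,l,s,ce=cv2.connectedComponentsWithStats(m); i=1+s[1:,4].argmax(); print(s[i])
for v in range(145,235,10):
    r=np.where(l[v]==i)[0]; print(v,r.min(),r.max(),end='; ')
for u in range(242,292,8):
    r=np.where(l[:,u]==i)[0]; print('u',u,r.min(),r.max(),end='; ')
o=cv2.inRange(hsv,(5,150,120),(25,255,255)); o[:,:272]=0;o[:,300:]=0;o[:150]=0;o[225:]=0
n,l2,s2,ce2=cv2.connectedComponentsWithStats(o); print('\n',s2[1:],ce2[1:])
cnt=max(cv2.findContours((l==i).astype(np.uint8),0,2)[0],key=cv2.contourArea)[:,0]
# left edge fit
L=[(np.where(l[v]==i)[0].min()-.5,v) for v in range(145,232)]
P=np.array([onz(c,q,.078) for q in L]); mu=np.median(P,0); vx,vy,x0,y0=cv2.fitLine(P[:,:2].astype(np.float32),cv2.DIST_HUBER,0,.001,.001).ravel()
yaw=np.degrees(np.arctan2(-vx*np.sign(vy),abs(vy))); print('yaw',yaw)
X=np.array([np.cos(np.radians(yaw)),np.sin(np.radians(yaw))]);Y=np.array([-X[1],X[0]])
xe=np.dot([x0,y0],X)
T=[np.where(l[:,u]==i)[0].min()-.5 for u in range(244,284)];B=[np.where(l[:,u]==i)[0].max()+.5 for u in range(244,284)]
yt=np.median([onz(c,(u,v),.078)[:2]@Y for u,v in zip(range(244,284),T)]);yb=np.median([onz(c,(u,v),.078)[:2]@Y for u,v in zip(range(244,284),B)])
print('ylen',yb-yt,'ctr',X*(xe-.031)+Y*(yt+yb)/2)
for a in ce2[1:]: 
    for z in(.0615,.078):
        q=onz(c,a,z)[:2]; print(z,q,'rel x,y',q@X-xe+.031,q@Y-(yt+yb)/2)
# housing edges along x at z .046, row 187
row=g[187]; print(list(row[214:240]),list(row[296:325]))
E
```

```text
311.48998762054623 -0.013913239610727076
[ 239  179   54   57 1891]Traceback (most recent call last):
  File "<stdin>", line 7, in <module>
    return umr_minimum(a, axis, None, out, keepdims, initial, where)
ValueError: zero-size array to reduction operation minimum which has no identity
```

```bash
cat > m.py <<'E'
from h import *
c=np.load('w1.npy',allow_pickle=True).item(); im=cv2.imread('pics/w1.png'); g=cv2.cvtColor(im,cv2.COLOR_BGR2GRAY); hsv=cv2.cvtColor(im,cv2.COLOR_BGR2HSV)
m=((g<100)*255).astype(np.uint8); m[:128]=0;m[237:]=0;m[:,:233]=0;m[:,305:]=0
L=[(np.where(m[v])[0].min()-.5,v) for v in range(146,230)]
print(L[::12])
P=np.array([onz(c,q,.078) for q in L]); vx,vy,x0,y0=cv2.fitLine(P[:,:2].astype(np.float32),cv2.DIST_HUBER,0,.001,.001).ravel()
yaw=np.degrees(np.arctan2(-vx*np.sign(vy),abs(vy))); print('yaw',yaw)
X=np.array([np.cos(np.radians(yaw)),np.sin(np.radians(yaw))]);Y=np.array([-X[1],X[0]]); xe=np.dot([x0,y0],X)
U=range(244,284)
T=[np.where(m[:,u])[0].min()-.5 for u in U];B=[np.where(m[:,u])[0].max()+.5 for u in U]; print(T[::10],B[::10])
yt=np.median([onz(c,(u,v),.078)[:2]@Y for u,v in zip(U,T)]);yb=np.median([onz(c,(u,v),.078)[:2]@Y for u,v in zip(U,B)])
print('ylen',yb-yt,'ctr',X*(xe-.031)+Y*(yt+yb)/2)
o=cv2.inRange(hsv,(5,150,120),(25,255,255)); o[:,:272]=0;o[:,300:]=0;o[:150]=0;o[225:]=0
n,l2,s2,ce2=cv2.connectedComponentsWithStats(o)
for a,s in zip(ce2[1:],s2[1:]):
    if s[4]>8:
        for z in(.0615,.078): q=onz(c,a,z)[:2]; print(s,z,'rel',q@X-xe+.031,q@Y-(yt+yb)/2)
row=g[210]; print(*row[214:242],'|',*row[282:325])
E
python3 m.py
```

```text
[(np.float64(237.5), 146), (np.float64(237.5), 158), (np.float64(238.5), 170), (np.float64(238.5), 182), (np.float64(238.5), 194), (np.float64(239.5), 206), (np.float64(239.5), 218)]
yaw 12.920351
[np.float64(139.5), np.float64(139.5), np.float64(138.5), np.float64(138.5)] [np.float64(234.5), np.float64(234.5), np.float64(235.5), np.float64(235.5)]
ylen 0.107014206080313 ctr [0.54993034 0.16865648]
[292 170   4  50  88] 0.0615 rel -0.028973351613625492 0.006944227121897573
[292 170   4  50  88] 0.078 rel -0.027939158997604158 0.0031016944050256123
172 172 175 178 176 176 183 190 192 193 220 247 252 252 248 235 223 223 222 222 225 223 226 228 213 141 68 65 | 76 77 68 66 66 69 75 74 70 104 184 233 240 236 236 233 234 234 233 233 233 234 233 232 233 235 233 237 228 187 155 156 156 164 166 174 172 172 167 166 162 163 163
```

{"op": "step_arm", "data": {"rows": [[[1,0.7,0,-3.5,0,0,0],[1,0,0,-3.5,0,0,0],[1,0,0,-3.5,0,0,0],[1,0,0,-3.3,0,0,0],[1,0,0,0,0,0,0],[1,0,0,0,0,0,0]]]}}

```text
clock: 3.02
tool_pos: [0.5505, 0.1665, 0.1139]
orientation: [-90.1, -0.0, 102.7]
force: [0.6, -0.6, 0.8]
opening: 0.0877
```

```bash
python3 - <<'E'
from h import *
o=ctrl.get_obs(); print(o['clock'],o['tool_pos'],o['orientation'],o['force'])
c=cam('wrist'); np.save('w2.npy',c,allow_pickle=True)
im=ctrl.snapshot('wrist');cv2.imwrite('pics/w2.png',im)
# predicted cover top corners
y=np.radians(12.9);X=np.array([np.cos(y),np.sin(y),0]);Y=np.array([-X[1],X[0],0]);C=np.array([.5499,.1687,0])
P=[C+a*X+b*Y+[0,0,z] for z,a in((.078,.031),(.078,-.031),(.046,.054),(.046,-.054)) for b in(-.05,0,.05)]
print(proj(c,P).round(1).tolist())
E
```

```text
3.025 [0.55051392 0.16648009 0.11391817] [-9.00760783e+01 -1.65477764e-03  1.02672295e+02] [ 0.62820761 -0.57805432  0.75944868]
[[223.2, 165.2], [226.9, 240.0], [230.2, 305.2], [322.8, 164.9], [319.7, 239.8], [317.0, 305.0], [198.4, 158.9], [203.1, 224.4], [207.4, 282.6], [348.1, 158.4], [344.0, 224.1], [340.3, 282.3]]
```

View pics/w2.png

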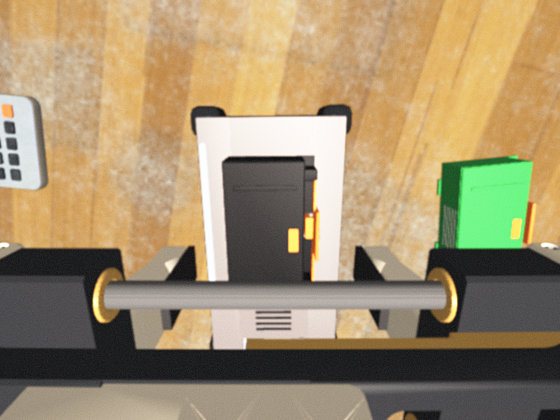

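The close view agrees with the prediction: cover left edge near 227 and housing sides near 204 and 343 at row 225–240. I'll check those edges numerically.

```bash
python3 - <<'E'
from h import *
c=np.load('w2.npy',allow_pickle=True).item(); g=cv2.cvtColor(cv2.imread('pics/w2.png'),cv2.COLOR_BGR2GRAY).astype(int)
y=np.radians(12.9);X=np.array([np.cos(y),np.sin(y)]);Y=np.array([-X[1],X[0]]);C=np.array([.5499,.1687])
for v in(200,224): 
    d=np.diff(g[v]); k=[(int(u),int(d[u])) for u in np.where(abs(d)>25)[0] if 190<u<360]; print(v,k)
    for u,_ in k: print(u, [float(round((onz(c,(u+.5,v),z)[:2]-C)@X*1000,1)) for z in(.046,.078)],end=' ')
for u in(245,265): 
    d=np.diff(g[:,u]); k=[int(q) for q in np.where(abs(d)>30)[0] if 110<q<280]; print(u,[(q,float(round((onz(c,(u,q+.5),.078)[:2]-C)@Y*1000,1))) for q in k])
E
```

```text
200 [(201, 49), (202, 34), (222, -54), (223, -75), (224, -33), (312, 67), (313, 63), (341, -43)]
201 [53.9, 46.1] 202 [53.1, 45.4] 222 [38.1, 32.5] 223 [37.4, 31.9] 224 [36.6, 31.3] 312 [-29.3, -25.3] 313 [-30.0, -25.9] 341 [-51.0, -43.9] 224 [(203, 51), (204, 29), (224, -72), (225, -75), (303, 28), (304, 82), (305, 54), (312, -57), (313, -59), (314, 30), (315, 53), (316, 30), (340, -38)]
203 [53.7, 45.9] 204 [52.9, 45.2] 224 [37.6, 32.1] 225 [36.8, 31.4] 303 [-23.0, -19.9] 304 [-23.7, -20.5] 305 [-24.5, -21.2] 312 [-29.9, -25.8] 313 [-30.6, -26.5] 314 [-31.4, -27.1] 315 [-32.2, -27.8] 316 [-32.9, -28.4] 340 [-51.3, -44.2] 245 [(114, -80.2), (116, -79.0), (117, -78.5), (154, -56.6), (155, -55.9), (156, -55.3)]
265 [(114, -80.1), (116, -79.0), (154, -56.5), (155, -55.9), (156, -55.3)]
```

{"op": "step_arm", "data": {"rows": [[[1,0.05,0,-2.1,0,0,0],[1,0,0,-2.1,0,0,0],[1,0,0,-2.0,0,0,0],[1,0,0,0,0,0,0],[1,0,0,0,0,0,0]]]}}

```text
clock: 3.7
tool_pos: [0.5513, 0.1672, 0.0521]
orientation: [-90.1, -0.0, 102.7]
force: [-0.3, 0.1, 1.3]
opening: 0.0873
```

{"op": "step_arm", "data": {"rows": [[[0.2,0,0,0,0,0,0],[-0.2,0,0,0,0,0,0],[-1,0,0,0,0,0,0],[-1,0,0,0,0,0,0],[-1,0,0,0,0,0,0],[-1,0,0,0,0,0,0]]]}}

```text
clock: 4.45
tool_pos: [0.5512, 0.1671, 0.0512]
orientation: [-90.1, -0.0, 102.7]
force: [1.0, -0.2, 5.2]
opening: 0.0547
```

{"op": "step_arm", "data": {"rows": [[[-1,0,0,0.2,0,0,0],[-1,0,0,0.2,0,0,0],[-1,0,0,0.2,0,0,0],[-1,0,0,0.2,0,0,0],[-1,0,0,0,0,0,0]]]}}

```text
clock: 5.08
tool_pos: [0.5502, 0.1666, 0.0586]
orientation: [-90.0, 0.0, 102.7]
force: [0.1, 0.6, -0.9]
opening: 0.0551
```

{"op": "step_arm", "data": {"rows": [[[-1,0,0,1,0,0,0],[-1,0,0,1,0,0,0],[-1,0,0,2,0,0,0],[-1,0,0,2,0,0,0],[-1,0,0,2,0,0,0],[-1,0,0,2,0,0,0],[-1,0,0,0,0,0,0],[-1,0,0,0,0,0,0]]]}}

```text
clock: 6.08
tool_pos: [0.55, 0.1666, 0.1584]
orientation: [-90.0, -0.0, 102.7]
force: [0.5, -0.4, -1.1]
opening: 0.0553
```

```bash
python3 - <<'E'
from h import *
o=ctrl.get_obs(); print(o['clock'],o['tool_pos'],o['opening'],o['force'])
im=ctrl.snapshot('wrist'); t=ctrl.snapshot('top')
cv2.imwrite('pics/c3.png',np.hstack([cv2.resize(im,(480,360)),cv2.resize(t[130:280,155:285],(312,360))]))
E
```

```text
6.075 [0.55000203 0.16658572 0.15836333] 0.055314985037090675 [ 0.48636931 -0.39054398 -1.08334082]
```

View pics/c3.png

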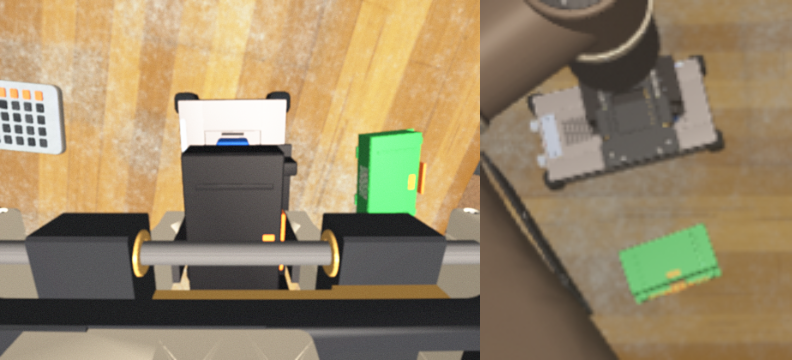

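The cover is in the fingers and the pack (blue) is still in the bay. Next I carry the cover to the free area between indicator and cradle.

{"op": "step_arm", "data": {"rows": [[[-1,1.5,-4.2,0,0,0,0],[-1,1.5,-4.2,0,0,0,0],[-1,1.5,-4.2,0,0,0,0],[-1,1.5,-4,0,0,0,0],[-1,1,-4,0,0,0,0],[-1,0,0,-3.5,0,0,0],[-1,0,0,-3.5,0,0,0],[-1,0,0,-3,0,0,0],[-1,0,0,-2.2,0,0,0],[-1,0,0,-1,0,0,0],[-1,0,0,0,0,0,0],[-1,0,0,0,0,0,0]]]}}

```text
clock: 7.68
tool_pos: [0.621, -0.0392, 0.0274]
orientation: [-90.1, 0.0, 102.7]
force: [-0.8, 0.4, -0.3]
opening: 0.055
```

{"op": "step_arm", "data": {"rows": [[[-1,0,0,-0.3,0,0,0],[-1,0,0,-0.3,0,0,0],[-1,0,0,-0.2,0,0,0],[-1,0,0,-0.2,0,0,0],[-1,0,0,0,0,0,0]]]}}

```text
clock: 8.3
tool_pos: [0.6202, -0.0393, 0.0163]
orientation: [-90.0, 0.0, 102.7]
force: [-0.1, -0.0, -0.8]
opening: 0.0553
```

{"op": "step_arm", "data": {"rows": [[[-1,0,0,-0.15,0,0,0],[-1,0,0,-0.1,0,0,0],[-1,0,0,-0.1,0,0,0],[-1,0,0,0,0,0,0]]]}}

```text
clock: 8.8
tool_pos: [0.6204, -0.0393, 0.0131]
orientation: [-90.0, 0.0, 102.7]
force: [-0.1, 0.2, 0.0]
opening: 0.0548
```

{"op": "step_arm", "data": {"rows": [[[-1,0,0,-0.1,0,0,0],[-1,0,0,0,0,0,0]]]}}

```text
clock: 9.05
tool_pos: [0.6204, -0.0394, 0.013]
orientation: [-90.0, 0.0, 102.7]
force: [-3.2, 0.3, 7.3]
opening: 0.0552
```

Contact is firm. I'll open, retreat, and go over the bay.

{"op": "step_arm", "data": {"rows": [[[-0.1,0,0,0,0,0,0],[0.3,0,0,0,0,0,0],[0.7,0,0,0,0,0,0],[1,0,0,0,0,0,0],[1,0,0,0,0,0,0],[1,0,0,1,0,0,0],[1,0,0,3,0,0,0],[1,0,0,4,0,0,0],[1,0,0,4,0,0,0],[1,0,0,4,0,0,0],[1,0,0,0,0,0,0]]]}}

```text
clock: 10.42
tool_pos: [0.6224, -0.0392, 0.1767]
orientation: [-90.4, 0.0, 102.7]
force: [-0.3, 0.1, -0.0]
opening: 0.0879
```

{"op": "step_arm", "data": {"rows": [[[1,-1.4,4.1,0,0,0,0],[1,-1.4,4.1,0,0,0,0],[1,-1.4,4.1,0,0,0,0],[1,-1.4,4.1,0,0,0,0],[1,-1.4,4.1,0,0,0,0],[1,0,0,0,0,0,0],[1,0,0,0,0,0,0]]]}}

```text
clock: 11.3
tool_pos: [0.55, 0.1656, 0.1718]
orientation: [-90.0, 0.0, 102.7]
force: [0.4, -0.5, 0.1]
opening: 0.0879
```

```bash
python3 - <<'E'
from h import *
o=ctrl.get_obs(); print(o['clock'],o['tool_pos'],o['orientation'],o['force'])
c=cam('wrist'); np.save('w4.npy',c,allow_pickle=True)
im=ctrl.snapshot('wrist');cv2.imwrite('pics/w4.png',im);t=ctrl.snapshot('top');cv2.imwrite('pics/t4.png',t)
cv2.imwrite('pics/c4.png',np.hstack([im[:,:][:300],cv2.resize(t[130:230,250:350],(300,300))[:, :240]]))
hsv=cv2.cvtColor(im,cv2.COLOR_BGR2HSV); m=cv2.inRange(hsv,(95,110,40),(130,255,255)); m[260:]=0; m[:,:180]=0; m[:,380:]=0
n,l,s,ce=cv2.connectedComponentsWithStats(m); i=1+s[1:,4].argmax(); print(s[i])
y=np.radians(12.9);X=np.array([np.cos(y),np.sin(y)]);Y=np.array([-X[1],X[0]]);C=np.array([.5508,.1689])
for v in(150,170,190,210,230):
    r=np.where(l[v]==i)[0]
    if len(r): print(v,r.min(),r.max(),[round(float((onz(c,(u,v),.066)[:2]-C)@X*1000),1) for u in(r.min()-.5,r.max()+.5)])
for u in(255,265,275): r=np.where(l[:,u]==i)[0]; print(u,r.min(),round(float((onz(c,(u,r.min()-.5),.066)[:2]-C)@Y*1000),1))
E
```

```text
11.3 [0.5500149  0.1655865  0.17184164] [-8.99615036e+01  1.26764420e-02  1.02720572e+02] [ 0.38529485 -0.4747533   0.07252991]
[ 252  161   38   93 2390]
170 252 289 [17.0, -15.4]
190 254 288 [15.6, -14.7]
210 254 288 [16.0, -14.9]
230 254 289 [16.4, -16.0]
255 164 -42.0
265 161 -44.5
275 161 -44.5
```

View pics/c4.png

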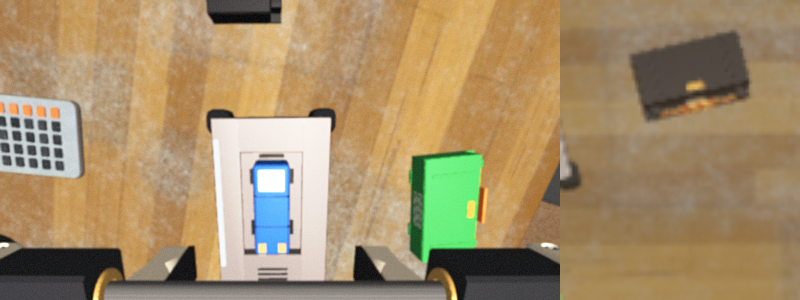

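The left part shows the pack at (254–289, 161–254) with brass contacts at its lower (+y) end. The right part shows the cover lying flat. Now I grasp the pack.

{"op": "step_arm", "data": {"rows": [[[1,0.18,0.1,-3.5,0,0,0],[1,0,0,-3.5,0,0,0],[1,0,0,-3,0,0,0],[1,0,0,-1.7,0,0,0],[1,0,0,0,0,0,0],[1,0,0,0,0,0,0]]]}}

```text
clock: 12.15
tool_pos: [0.553, 0.1668, 0.0561]
orientation: [-90.1, -0.0, 102.7]
force: [0.1, -0.4, 0.7]
opening: 0.088
```

{"op": "step_arm", "data": {"rows": [[[1,-0.1,0,-0.7,0,0,0.2],[0.3,0,0,0,0,0,0],[0,0,0,0,0,0,0],[-0.15,0,0,0,0,0,0],[-1,0,0,0,0,0,0],[-1,0,0,0,0,0,0],[-1,0,0,0,0,0,0],[-1,0,0,0,0,0,0]]]}}

```text
clock: 13.15
tool_pos: [0.5513, 0.1668, 0.0481]
orientation: [-90.0, -0.0, 102.9]
force: [-0.1, -0.2, 0.5]
opening: 0.0318
```

{"op": "step_arm", "data": {"rows": [[[-1,0,0,0.5,0,0,0],[-1,0,0,0.5,0,0,0],[-1,0,0,1,0,0,0],[-1,0,0,2,0,0,0],[-1,0,0,3,0,0,0],[-1,0,0,3,0,0,0],[-1,0,0,3,0,0,0],[-1,0,0,0,0,0,0]]]}}

```text
clock: 14.15
tool_pos: [0.5525, 0.1674, 0.1814]
orientation: [-90.3, -0.1, 102.9]
force: [0.3, 0.4, -1.7]
opening: 0.0316
```

{"op": "step_arm", "data": {"rows": [[[-1,-0.3,-4,0,0,0,-2],[-1,-0.3,-4,0,0,0,-2],[-1,-0.3,-4,0,0,0,-2],[-1,-0.3,-4,0,0,0,-2],[-1,-0.3,-4,0,0,0,-2],[-1,-0.3,-4,0,0,0,-2],[-1,0,0,0,0,0,0],[-1,0,0,0,0,0,0],[-1,0,0,0,0,0,0]]]}}

```text
clock: 15.28
tool_pos: [0.5332, -0.0726, 0.1779]
orientation: [-90.0, -0.0, 90.9]
force: [0.2, -0.1, -2.1]
opening: 0.0318
```

```bash
python3 - <<'E'
from h import *
o=ctrl.get_obs(); print(o['clock'],o['tool_pos'],o['orientation'],o['force'])
c=cam('wrist'); np.save('w5.npy',c,allow_pickle=True)
im=ctrl.snapshot('wrist');cv2.imwrite('pics/w5.png',im); print(-c['R'].T@c['t'])
t=cv2.resize(im[0:300,130:430],None,fx=2,fy=2,interpolation=cv2.INTER_CUBIC);cv2.imwrite('pics/c5.png',t)
E
```

```text
15.275 [ 0.53315039 -0.07263042  0.17790235] [-8.99864288e+01 -6.08284795e-03  9.09358592e+01] [ 0.22853272 -0.0923357  -2.05633943]
[ 0.5334116  -0.14859732  0.33573732]
```

View pics/c5.png

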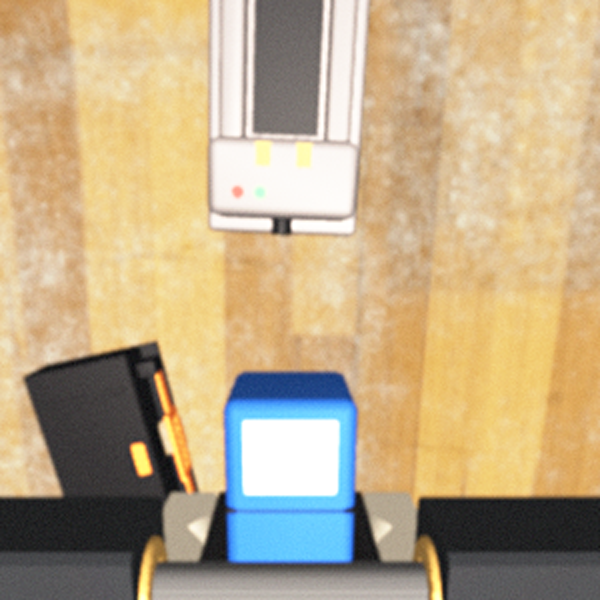

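The view shows the cradle at the top, block end at crop rows 135–235, its far end out of frame. The pack is held straight. I'll move 6 cm further to see the whole cradle.

{"op": "step_arm", "data": {"rows": [[[-1,0,-2,0,0,0,0],[-1,0,-2,0,0,0,0],[-1,0,-2,0,0,0,0],[-1,0,0,0,0,0,0],[-1,0,0,0,0,0,0]]]}}

```text
clock: 15.95
tool_pos: [0.5332, -0.1326, 0.178]
orientation: [-90.0, -0.0, 90.9]
force: [-0.0, 0.6, -2.4]
opening: 0.0317
```

```bash
python3 - <<'E'
from h import *
o=ctrl.get_obs(); print(o['clock'],o['tool_pos'],o['orientation'],o['force'])
c=cam('wrist'); np.save('w6.npy',c,allow_pickle=True)
im=ctrl.snapshot('wrist');cv2.imwrite('pics/w6.png',im); print(-c['R'].T@c['t'])
t=cv2.resize(im[0:200,180:380],None,fx=3,fy=3,interpolation=cv2.INTER_CUBIC);cv2.imwrite('pics/c6.png',t)
E
```

```text
15.95 [ 0.53323618 -0.13262086  0.17798727] [-8.99959310e+01 -8.82047140e-03  9.09108936e+01] [-0.01597049  0.6067499  -2.44708203]
[ 0.53343753 -0.20862346  0.33581341]
```

View pics/c6.png

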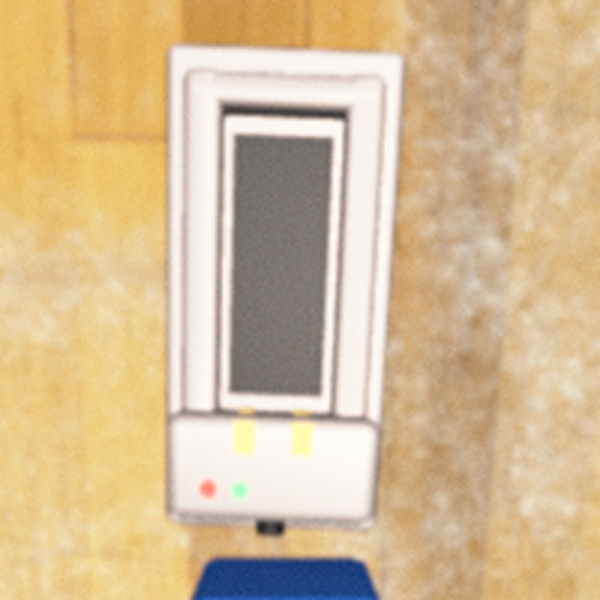

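```bash
python3 - <<'E'
from h import *
c=np.load('w6.npy',allow_pickle=True).item()
p=lambda u,v,z:onz(c,(180+(u+.5)/3-.5,(v+.5)/3-.5),z)[:2]
def quad(n,q,z):
    a,b,d,e=[p(u,v,z) for u,v in q] # tl(+x,-y) tr(-x,-y) bl br
    Y=(d+e-a-b); yaw=np.degrees(np.arctan2(-Y[0],Y[1])); xx=a+d-b-e; yx=np.degrees(np.arctan2(xx[1],xx[0]))
    print(n,'ctr',(a+b+d+e)/4,'W',np.linalg.norm(a-b),np.linalg.norm(d-e),'L',np.linalg.norm(Y)/2,'yaw',yaw,yx)
quad('mat',[(233,135),(334,137),(230,393),(323,397)],.012)
quad('floor',[(223,115),(347,119),(221,408),(330,412)],.012)
r=[p(220,102,.026),p(350,106,.026)];print('rim -y end',r,np.linalg.norm(r[0]-r[1]),np.mean(r,0))
quad('cradle base?',[(168,45),(404,55),(167,520),(373,526)],.0)
im=cv2.imread('pics/w6.png'); g=cv2.cvtColor(im,cv2.COLOR_BGR2GRAY).astype(int)
m=((g<130)*255).astype(np.uint8); m[:42]=0;m[134:]=0;m[:,:250]=0;m[:,295:]=0
cnt=max(cv2.findContours(m,0,2)[0],key=cv2.contourArea); rr=cv2.minAreaRect(cnt);print(rr)
for v in(60,90,120): print(v,*g[v,246:302])
# pack: -y end top edge, held. top z = tcp+~.0178
w5=im; b=cv2.inRange(cv2.cvtColor(im,cv2.COLOR_BGR2HSV),(95,110,40),(130,255,255)); 
for v in (210,240,250): r=np.where(b[v,200:340])[0]+200; print(v,r.min(),r.max(),onz(c,(r.min()-.5,v),.1778+.0172),onz(c,(r.max()+.5,v),.195))
E
```

```text
mat ctr [ 0.53529748 -0.2352808 ] W 0.03167166181962214 0.03132202191907975 L 0.07904767180592784 yaw -0.7692725992566779 -0.7524698614227638
floor ctr [ 0.53523751 -0.23551266] W 0.03870412459301826 0.0368617509195096 L 0.08938452365123857 yaw -1.0983969677244074 -0.8997814261784399
rim -y end [array([ 0.55374268, -0.28081144]), array([ 0.51505368, -0.28038886])] 0.03869130908997563 [ 0.53439818 -0.28060015]
cradle base? ctr [ 0.53599474 -0.22617136] W 0.07512996048216367 0.07469105845566239 L 0.15200810747512697 yaw -1.2154766693839973 -0.9653481737146796
((272.421142578125, 87.89254760742188), (30.889863967895508, 84.67652893066406), 2.385944128036499)
60 243 244 247 248 246 236 197 154 190 242 244 204 140 107 110 112 110 115 109 113 115 112 119 113 113 118 117 120 114 113 115 111 119 122 116 118 121 115 117 117 118 114 117 122 184 246 246 205 148 182 224 242 244 243 243 244
90 243 246 248 249 244 222 170 168 231 245 224 154 117 113 121 119 117 118 120 119 121 118 120 120 123 119 120 122 122 122 121 120 120 122 121 126 122 126 125 124 121 124 148 214 248 244 183 157 200 235 244 245 244 244 245 245
120 242 247 249 250 240 202 154 188 239 241 189 124 111 111 115 116 116 117 117 112 115 121 118 122 115 118 121 116 117 116 120 125 121 121 119 127 121 121 117 112 122 185 241 245 212 158 182 228 243 245 243 245 245 245 244 237
210 243 307 [ 0.54779551 -0.16679248  0.195     ] [ 0.5171561  -0.16729918  0.195     ]
240 244 306 [ 0.54750162 -0.15161551  0.195     ] [ 0.51693193 -0.15211927  0.195     ]
250 242 307 [ 0.54854436 -0.14633574  0.195     ] [ 0.51619959 -0.1468683   0.195     ]
```

```bash
python3 - <<'E'
from h import *
c=np.load('w6.npy',allow_pickle=True).item(); im=cv2.imread('pics/w6.png')
for u in(256,275,294): print(u,[(v,*im[v,u].tolist()) for v in range(182,216,2)])
for v in(186,192,196,198,200,202,205): print(v,onz(c,(275,v),.195)[1],onz(c,(275,v),.159)[1])
E
```

```text
256 [(182, 124, 178, 219), (184, 117, 168, 212), (186, 115, 87, 89), (188, 120, 57, 22), (190, 124, 63, 32), (192, 126, 65, 31), (194, 130, 68, 31), (196, 127, 65, 30), (198, 135, 67, 28), (200, 222, 117, 50), (202, 250, 159, 73), (204, 254, 184, 90), (206, 254, 197, 100), (208, 255, 202, 100), (210, 255, 255, 255), (212, 255, 255, 255), (214, 255, 255, 255)]
275 [(182, 126, 179, 222), (184, 119, 172, 212), (186, 118, 93, 95), (188, 120, 59, 24), (190, 128, 66, 32), (192, 123, 62, 30), (194, 126, 65, 31), (196, 128, 64, 28), (198, 146, 75, 37), (200, 224, 119, 51), (202, 251, 163, 76), (204, 254, 187, 92), (206, 255, 202, 104), (208, 255, 208, 108), (210, 255, 255, 255), (212, 255, 255, 255), (214, 255, 255, 255)]
294 [(182, 176, 212, 232), (184, 163, 201, 227), (186, 127, 104, 101), (188, 124, 64, 31), (190, 127, 65, 31), (192, 130, 70, 33), (194, 134, 74, 38), (196, 137, 71, 33), (198, 143, 73, 30), (200, 225, 119, 53), (202, 251, 159, 72), (204, 254, 187, 93), (206, 255, 208, 112), (208, 255, 211, 112), (210, 255, 255, 255), (212, 255, 255, 255), (214, 255, 255, 255)]
186 -0.17857862305787356 -0.17089743535995888
192 -0.1757434791258704 -0.1673374657156339
196 -0.1738358540793855 -0.16494214208441274
198 -0.17287671426672108 -0.16373779101806796
200 -0.1719139920021794 -0.16252894161927833
202 -0.17094766384422583 -0.16131556445350578
205 -0.16949135878480545 -0.1594869441334254
```

{"op": "step_arm", "data": {"rows": [[[-1,0.1,-3.5,0,0,0,-0.9],[-1,0.1,-3.5,0,0,0,-0.9],[-1,0.06,-3.5,0,0,0,0],[-1,0,-0.05,0,0,0,0],[-1,0,0,-4,0,0,0],[-1,0,0,-4,0,0,0],[-1,0,0,-3,0,0,0],[-1,0,0,0,0,0,0],[-1,0,0,0,0,0,0],[-1,0,0,0,0,0,0]]]}}

```text
clock: 17.25
tool_pos: [0.537, -0.2387, 0.0698]
orientation: [-90.2, 0.0, 89.1]
force: [-0.4, 0.3, -2.2]
opening: 0.0314
```

```bash
python3 - <<'E'
from h import *
o=ctrl.get_obs(); print(o['clock'],o['tool_pos'],o['orientation'],o['force'])
c=cam('wrist'); np.save('w7.npy',c,allow_pickle=True)
im=ctrl.snapshot('wrist');cv2.imwrite('pics/w7.png',im); print(-c['R'].T@c['t'])
cv2.imwrite('pics/c7.png',cv2.resize(im[90:290,180:380],None,fx=3,fy=3,interpolation=cv2.INTER_CUBIC))
P=[(.5353+a,-.2354+b,z) for z in(.026,) for a in(.0185,-.0185) for b in(-.0445,0)]
print(proj(c,P).round(1).tolist())
E
```

```text
17.25 [ 0.53697205 -0.23869063  0.06978547] [-9.01586581e+01  2.62244781e-02  8.91204831e+01] [-0.43819114  0.32990993 -2.2343447 ]
[ 0.53435106 -0.31457796  0.22766416]
[[246.3, 174.0], [248.9, 237.7], [303.0, 173.2], [302.3, 237.0]]
```

View pics/c7.png

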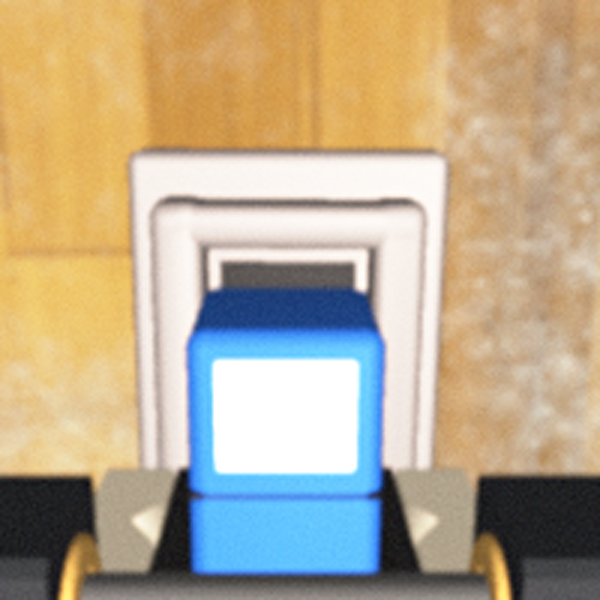

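The pack's lower -y edge is at crop row 290 (x 206–372). The pocket rim's -y edge is at row 247 (x 202–376). Converting both to compare them.

```bash
python3 - <<'E'
from h import *
c=np.load('w7.npy',allow_pickle=True).item(); im=cv2.imread('pics/w7.png')
p=lambda u,v,z:onz(c,(180+(u+.5)/3-.5,90+(v+.5)/3-.5),z)[:2].round(4)
print('rim',p(202,247,.026),p(376,247,.026),'floor',p(209,250,.012),p(371,252,.012))
print('cradle foot',p(130,152,.0),p(447,152,.0),'cradle z12',p(130,152,.012),p(447,152,.012))
hsv=cv2.cvtColor(im,cv2.COLOR_BGR2HSV); b=cv2.inRange(hsv,(95,110,40),(130,255,255))
for v in(188,190,192,196): r=np.where(b[v,235:315])[0]+235; print(v,r.min(),r.max())
for v in(205,215,250): r=np.where(b[v,235:315])[0]+235; print(v,r.min(),r.max(),onz(c,(r.min()-.5,v),.0878)[0],onz(c,(r.max()+.5,v),.0878)[0])
col=[np.where(b[150:230,u])[0].min()+150 for u in(255,275,295)]; print(col,[onz(c,(u,v-.5),.0518)[1] for u,v in zip((255,275,295),col)])
print(im[160:180,275].tolist())
E
```

```text
rim [ 0.5533 -0.2812] [ 0.5155 -0.2807] floor [ 0.553  -0.2782] [ 0.5153 -0.2772]
cradle foot [ 0.572 -0.3  ] [ 0.4964 -0.2989] cradle z12 [ 0.57   -0.3008] [ 0.4984 -0.2997]
188 249 300
190 248 302
192 248 302
196 246 303
205 243 307 0.5501981409366996 0.5199124800949438
215 243 307 0.5504114190382247 0.5198378893018382
250 242 307 0.5516817494044206 0.5195615816206373
[np.int64(186), np.int64(186), np.int64(186)] [np.float64(-0.2776131084911277), np.float64(-0.2774503642971387), np.float64(-0.2772893147137036)]
[[204, 213, 230], [232, 238, 244], [239, 245, 250], [244, 247, 252], [243, 246, 251], [238, 242, 249], [233, 239, 246], [228, 234, 243], [220, 227, 236], [210, 219, 231], [192, 201, 216], [174, 177, 195], [167, 175, 192], [207, 217, 232], [236, 241, 248], [239, 245, 251], [217, 226, 238], [159, 168, 182], [108, 110, 123], [86, 86, 92]]
```

{"op": "step_arm", "data": {"rows": [[[-1,-0.06,-0.05,-1,0,0,0],[-1,0,0,-0.8,0,0,0],[-1,0,0,-0.4,0,0,0],[-1,0,0,-0.2,0,0,0],[-1,0,0,0,0,0,0],[-1,0,0,0,0,0,0]]]}}

```text
clock: 18.05
tool_pos: [0.5353, -0.2394, 0.0442]
orientation: [-90.0, 0.0, 89.1]
force: [-0.3, -0.3, -1.0]
opening: 0.0322
```

{"op": "step_arm", "data": {"rows": [[[-1,0.05,0,-0.2,0,0,0],[-1,0,0,-0.2,0,0,0],[-1,0,0,-0.2,0,0,0],[-1,0,0,0,0,0,0],[-1,0,0,0,0,0,0]]]}}

```text
clock: 18.68
tool_pos: [0.5357, -0.2393, 0.0381]
orientation: [-90.0, 0.0, 89.1]
force: [0.2, -0.2, -2.2]
opening: 0.0318
```

In the pocket mouth with no contact force, so I continue down.

{"op": "step_arm", "data": {"rows": [[[-1,0,0,-0.2,0,0,0],[-1,0,0,-0.2,0,0,0],[-1,0,0,-0.2,0,0,0],[-1,0,0,-0.1,0,0,0],[-1,0,0,0,0,0,0],[-1,0,0,0,0,0,0]]]}}

```text
clock: 19.42
tool_pos: [0.5357, -0.2393, 0.0311]
orientation: [-90.0, 0.0, 89.1]
force: [-1.3, 0.2, -2.6]
opening: 0.0318
```

{"op": "step_arm", "data": {"rows": [[[-1,0,0,-0.1,0,0,0],[-1,0,0,-0.1,0,0,0],[-1,0,0,0,0,0,0],[-1,0,0,0,0,0,0]]]}}

```text
clock: 19.92
tool_pos: [0.5358, -0.2394, 0.0301]
orientation: [-90.0, 0.0, 89.1]
force: [-3.0, 2.0, 8.9]
opening: 0.0315
```

It is seated at the expected height (TCP 0.030) with about 9 N upward force. Release and retreat.

{"op": "step_arm", "data": {"rows": [[[-0.2,0,0,0,0,0,0],[0,0,0,0,0,0,0],[0.4,0,0,0,0,0,0],[0.4,0,0,0,0,0,0],[0.4,0,0,1,0,0,0],[0.4,0,0,3,0,0,0],[0.4,0,0,4,0,0,0],[0.4,0,0,5,0,0,0],[0.4,0,5,3,0,0,0],[0.4,0,5,0,0,0,0],[0.4,0,0,0,0,0,0],[0.4,0,0,0,0,0,0]]]}}

```text
clock: 21.42
tool_pos: [0.5357, -0.1392, 0.1896]
orientation: [-90.0, 0.0, 89.1]
force: [-0.8, -0.1, 0.9]
opening: 0.0617
```

```bash
python3 - <<'E'
from h import *
o=ctrl.get_obs(); print(o['clock'],o['tool_pos'],o['orientation'],o['force'])
c=cam('wrist'); im=ctrl.snapshot('wrist'); t=ctrl.snapshot('top')
cv2.imwrite('pics/c8.png',np.hstack([im[:330,140:420],cv2.resize(t[140:250,220:400],(500,306))[:330] if 0 else cv2.resize(t[120:240,230:410],(495,330))]))
hsv=cv2.cvtColor(im,cv2.COLOR_BGR2HSV); b=cv2.inRange(hsv,(95,110,40),(130,255,255)); b[:,:180]=0;b[:,380:]=0; b[250:]=0
n,l,s,ce=cv2.connectedComponentsWithStats(b); i=1+s[1:,4].argmax(); print(s[i])
x,y,w,h=s[i][:4]
print('pack corners z48',onz(c,(x-.5,y),.048),onz(c,(x+w-.5,y+h-.5),.048))
E
```

```text
21.425 [ 0.5356915  -0.13922722  0.18963845] [-9.00336758e+01  4.98255377e-03  8.91429540e+01] [-0.84026697 -0.0684498   0.85365654]
[ 255   44   37   97 2365]
pack corners z48 [ 0.55007803 -0.27749728  0.048     ] [ 0.51786757 -0.19477937  0.048     ]
```

View pics/c8.png

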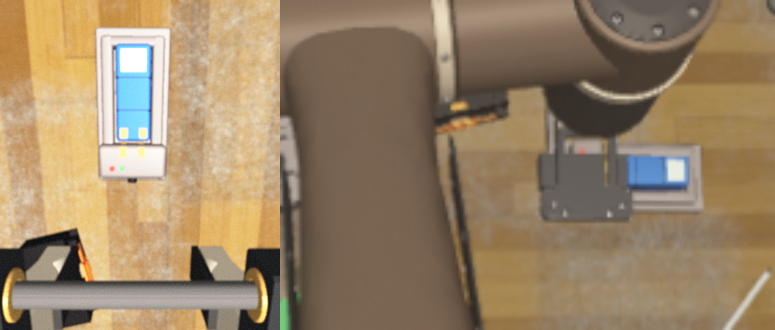

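The pack sits inside the pocket with its contacts beside the block. Its centre is near (0.534, -0.236), which matches the pocket. The cover is still lying where I put it and the gripper is clear, so I'm handing in.

```bash
python3 -c "
from plant import ctrl
print(ctrl.close_job())"
```

```text
the job is handed in; nothing more can be done
None
```

The job is done and handed in at about 21.5 s of the 51 s allowed; no verdict was reported.

- **Cover:** I gripped the tab and hook side together, which closed the fingers to 55 mm (tab fully in). The cover lifted straight up with only its own weight on the wrist. I set it down flat at about (0.62, -0.04), and the pack stayed in the bay.
- **Pack:** I moved it to the cradle and lowered it until it met the floor, at the expected tool height of 0.030 m with about 9 N. Then I released it and backed the gripper off.

**Last checks:**
- **Pack position:** its measured centre was about (0.534, -0.236) against the pocket's (0.535, -0.235), with the brass contacts next to the contact block.
- **Cover:** the check picture after it was set down showed it flat. The last wrist view showed it only in part, still in place.
- **Bystanders:** no move went near the screwdriver or pliers, but I did not measure them again at the end.
- **Disagreement:** the camera-based x and y estimates differed by 1–2 mm between views. That is within the pocket's 2.5 mm clearance on each side, and I saw no side force while lowering; 2–3 N appeared only once the pack met the floor.

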